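# Tip a caddy of tins onto the sorting track of a tin rack

## Task

Put the tins away in the gravity tin rack with the caddy, which has a top handle for carrying and a rear bar for tipping: set it, loaded, level on the rack's feed shelf with its rear bar towards you and let go of it with all tins still inside. Then take it again by the rear bar and tip it forward little by little about its front edge, against the stop strip, so that the tins roll onto the track and sort themselves: the two short ones drop into the lane underneath, the tall one lodges across the pocket at the far end. Finally lower the empty caddy level onto the feed shelf and let go, without ever gripping or pushing the tins themselves or shifting the things that stand about.

Things in the scene. Friction and masses are not known exactly. Their poses are not given: they have to be found in the camera images.
- rack: Fixed tin rack, pale wood and aluminium, 417 mm long, 151 wide, 118 high at the feed end. Origin on the worktop under the centre of the feed shelf; x runs away from the robot, downhill: feed shelf at x -100 to 80 mm, stop strip 80 to 88, sloping track to 230, pocket 235 to 303 (floor at z 36; the tall tin's middle lies at x 269, z 65), end wall to 311 (its top at z 100).
- feed_shelf (a point): centre of the top of the level feed shelf, 103 mm above the worktop, rack's axes. It is 135 mm wide between side rails that rise 15 mm above it, open at the rear (-x); the caddy's origin comes here, or up to 30 mm nearer the robot. A cupboard cornice hangs 530 mm above the worktop, about 100 mm beyond caddy and shelf centre: carry low
- stop_strip (a point): foot of the stop strip, 80 mm along x from feed_shelf, level with the shelf: a bar across the shelf's far end, 5 mm higher than the shelf; the caddy's front lower edge bears and pivots against it
- track_opening (a point): middle of the opening in the track (which falls 10 degrees): 122 mm long, 97 wide, so a short tin (72 long) drops through and a tall one (112) rolls over it on the ledges
- short_lane (a point): middle of the return lane under the feed shelf; the lane runs under opening and shelf down towards the robot to a stop at the rack's x -100; the short tins end in it
- caddy: Grey-green steel caddy, 0.3 kg, loaded 0.8 kg; origin on its underside below the top handle, x to its open front, z up. Floor x -95 to +78 mm, 125 wide, 4 thick; side walls 36 high, rear wall 30, front open. A low ridge before each tin (2, 3.5, 5 mm high from front to rear) lets them go one by one, at tilts of about 0.4, 0.5 and 0.6 rad; at 0.78 rad it is empty.
- top_handle (a point): middle of the top handle, a wooden dowel 16 mm thick along the caddy's y, 117 mm free length, at x 0, z 90 of the caddy (the tins' tops are at z 62); the loaded caddy hangs nearly level from it
- front_edge (a point): middle of the caddy's front lower edge (x 78, z 0 of the caddy), the pivot for tipping. The rear bar is a like dowel (16 mm thick, 117 free, along y) at x -133, z 44 of the caddy, 211 mm behind this edge and 38 mm behind the rear wall. It turns between the finger pads, so the tool can stay upright while the bar is lifted on an arc about this edge
- short_tin_a: short tin with a green and white label, 57 mm thick, 72 long; origin at the middle of its base, z along its axis. The three tins lie across the caddy one behind the other, in any order
- short_tin_b: second short tin, the same. Tipped out faster than about 0.5 rad/s, the tins come all at once and may jam in the opening
- tall_tin: tall steel tin with a red and cream label, 57 mm thick, 112 long; origin on its axis 20 mm from its base, z along its axis
- short_tin_a_mid (a point): middle of the first short tin
- short_tin_b_mid (a point): middle of the second short tin
- tall_tin_mid (a point): a point on the tall tin's axis, 56 mm from either end: its middle
- honey_jar: bystander: jar of honey, origin under it
- pepper_mill: bystander: pepper mill, origin under it
- salt_shaker: bystander: salt shaker, origin under it
- green_cup: bystander: green cup, origin under it
- lemon: bystander: lemon, origin under it
- teaspoon: bystander: teaspoon, origin under it

How it is judged:
On the way, in this order (a step that is already met when the one before it is completed fails the run):
1. the caddy stands level on the feed shelf, rear bar towards the robot, let go, with the three tins still in it (x of caddy in the frame of feed_shelf between -0.03 and 0.012 m and y of caddy in the frame of feed_shelf between -0.008 and 0.008 m and z of caddy in the frame of feed_shelf between -0.004 and 0.004 m and angle between caddy's own z axis and vertical below 0.06 rad and angle between the x axis of caddy and the x axis of rack, either way round below 0.1 rad and contact force between the fingers and caddy below 0.1 N and x of short_tin_a_mid in the frame of caddy between -0.07 and 0.07 m and z of short_tin_a_mid in the frame of caddy between 0.02 and 0.045 m and x of short_tin_b_mid in the frame of caddy between -0.07 and 0.07 m and z of short_tin_b_mid in the frame of caddy between 0.02 and 0.045 m and x of tall_tin_mid in the frame of caddy between -0.07 and 0.07 m and z of tall_tin_mid in the frame of caddy between 0.02 and 0.045 m), for 0.2 s.
2. the caddy is tipped forward on the feed shelf with its front edge at the stop strip (angle between caddy's own z axis and vertical above 0.3 rad and x of caddy in the frame of feed_shelf between -0.04 and 0.05 m and z of caddy in the frame of feed_shelf between 0.01 and 0.09 m), for 0.1 s.
At the end, for the whole second after the job is handed in: Short tins lie in the lane (x below 140 mm of the rack, middles 20-70 mm up), tall tin across the pocket (x 255-283 mm of the rack, z 55-75, axis 0.15 rad), caddy released and level (0.06 rad) on the feed shelf (8 mm sideways, -30 to +12 mm along, yaw 0.1 rad), all at rest (x of short_tin_a_mid in the frame of rack between -0.1 and 0.14 m and y of short_tin_a_mid in the frame of rack between -0.045 and 0.045 m and z of short_tin_a_mid in the frame of rack between 0.02 and 0.07 m and x of short_tin_b_mid in the frame of rack between -0.1 and 0.14 m and y of short_tin_b_mid in the frame of rack between -0.045 and 0.045 m and z of short_tin_b_mid in the frame of rack between 0.02 and 0.07 m and x of tall_tin_mid in the frame of rack between 0.255 and 0.283 m and y of tall_tin_mid in the frame of rack between -0.02 and 0.02 m and z of tall_tin_mid in the frame of rack between 0.055 and 0.075 m and angle between the z axis of tall_tin and the y axis of rack, either way round below 0.15 rad and x of caddy in the frame of feed_shelf between -0.03 and 0.012 m and y of caddy in the frame of feed_shelf between -0.008 and 0.008 m and z of caddy in the frame of feed_shelf between -0.004 and 0.004 m and angle between caddy's own z axis and vertical below 0.06 rad and angle between the x axis of caddy and the x axis of rack, either way round below 0.1 rad and contact force between the fingers and caddy below 0.1 N and linear speed of each of short_tin_a, short_tin_b, tall_tin, caddy below 0.02 m/s); the robot touches nothing.
It fails at once if the fingers press on a tin (contact force between the fingers and short_tin_a above 2 N or contact force between the fingers and short_tin_b above 2 N or contact force between the fingers and tall_tin above 2 N).
It fails at once if a bystander is moved by more than 40 mm (distance of any of honey_jar, pepper_mill, salt_shaker, green_cup, lemon, teaspoon from where it was at the start of the episode above 0.04 m).
It also fails if it takes over 61 s, if anything falls off the work surface, if the arm or the gripper's body presses on something with over 40 N, if the wrist force passes 120 N, or if a joint passes its speed limit or range.

## Robot

A 7-joint arm with a two-finger parallel gripper is mounted at the origin on a cart in front of the work surface, level with it; the furniture and walls round the work are solid. World frame = base frame: x ahead of the robot, y to its left, z up, the work surface at z = 0. Lengths are in m, angles in rad, forces in N, time in s.
With the tool pointing down it reaches from about 0.35 to 0.9 m from the base axis. Payload 7.2 kg.
Tool frame: the origin (TCP) lies at the very end of the fingers, on their centre line; the grasp point (between the pads) lies 19 mm behind it; z points along the fingers, y is the line along which they close (so a half turn about z gives the same grasp; the last joint's range is limited). The gripper opens to 85 mm and grips with 20 to 120 N. Pads are 22 mm wide; open, the fingers measure 114 mm over their backs; the gripper's body (76 mm by 85 mm) begins 54 mm behind the grasp point. The pads swing forward as they close: fully open they stand 13 mm farther back than shut.
Start: joints at [1.063, 0.411, -0.013, 1.596, 0.006, 1.134, -0.082], TCP at [0.266, -0.566, 0.231] pointing down, gripper open.
Joint ranges: [-2.95, 2.95], [-0.29, 1.99], [-1.47, 1.44], [0.14, 2.54], [-1.03, 4.17], [0.13, 1.85], [-2.86, 2.86]. Speed limits (rad/s): [2.39, 2.39, 3.01, 3.01, 3.14, 3.14, 3.14].

## Interface

Orientations are given as a unit quaternion [x, y, z, w].
In Python, from plant import * gives the robot as it stands. The module is installed in compiled form; this text tells all that it offers.
- The arm moves only by the tool drive_tool, never from a script. Its argument "rows" is a list of rows, each a list of 3 entries, a list of its own where there are three numbers: the shift along the tool's x, y, z in cm, then the turn about the tool's z in rad, then the finger opening in cm, from 0 to 8.54. In form: [[[dx, dy, dz], roll, claw], ...]. A call has 1 to 20 rows; each row shifts and turns the commanded pose from where the row before left it, along the tool's axes as they then stand; what a row does not reach is not made up. A row lasts 1/10 s, in which the tool goes at most 50 mm and 8.59 degrees, less where a joint would pass 70% of its speed; a pose out of reach is approached as far as the arm can. A call with a gripper value outside its range is refused whole. The fingers move at their own pace and stop on an object; the grip force is fixed at half the most. Time passes only in rows, so rows that do not move let the fingers close. It gives the time, the measured TCP pose, the force, the opening and the grip force at its end, in the units of the state.
- get_state(): the state, without advancing time (a new reading comes with each control period).
- grab_frame(name): name is "scene" or "top" or "wrist"; returns (picture, depth): 480x640x3 uint8, red, green, blue; 480x640 float32, m along the optical axis (not along the pixel's ray), 0 where there is no reading.
- get_calibration(name): a dict with "K" (3x3 intrinsics, pixels), "eye" and "orientation" of the camera in the world. Camera axes: x right, y down, z forward; pixel columns grow to the right and rows downward; lengths in m; the calibration is good to about 2 mm. A picture is of the moment at which its call begins: read the wrist's pose just before it. get_calibration takes no time and is no camera call; for the wrist camera it gives the pose at the moment of the call.
- close_job(): hands the job in; it is judged then, once.
Trained networks look in the newest picture that a camera, given by its name, has taken for a name from the list of things; names that differ only in an ending like _2 or _b are one class to them, and where a whole thing is asked for, a point or a joint stands for the part that bears it (a point fixed in the world has none). Each returns a list of dicts, best first, with "confidence" (0 to 1); they miss things now and then, are a little off and sometimes report something else, mostly with a low value. They report only what shows in the picture. A call takes as long as a camera call.
- find_in(camera, thing): "pixel" ([row, column] in pixels, amid what is visible of it).
- trace(camera, thing): "region" (480x640 bool, what is visible of it) and "pixel" ([row, column] in pixels, amid what is visible of it).
The state is a dict: "t": time; "qpos": joint angles; "qvel": joint speeds; "joint_torque": joint torques, N m; "eef_pos": TCP position; "ee_rot": TCP orientation; "wrist_force": force on the tool from outside, world axes, zero at the start; "moment": the same for the moment, N m; "width": finger opening in m; "gripper_force": force on a finger pad.
Only numpy, scipy, OpenCV 4.12 (cv2) and the standard library are available. Lean on these libraries where they do the work, as an engineer would, in place of code of your own. Each camera call takes 0.05 s, during which the arm holds its last target. There are 200 camera calls.

## Working session

There is one attempt and no reset: what is moved stays moved. The work goes in short steps, Python scripts to look and compute and a tool call to move; the robot and the scene stay as the last step left them, time stands still between calls to the robot, and variables do not carry over. Pictures are saved under pics/ and viewed, at most 10 in all, crops included, and the job is handed in when it is done.

Besides the shell and the picture viewer there is one more tool, called in YAML: its name, and indented under it one key for each argument. drive_tool: Moves the arm, as the interface text tells. Its arguments: {"type":"object","properties":{"rows":{"type":"array"}},"required":["rows"]}

```bash
mkdir -p pics
cat > h.py <<'E'
from plant import *
import numpy as np, cv2
from scipy.spatial.transform import Rotation as R
def cal(n):
    c=get_calibration(n); o=np.array(c["orientation"],float)
    M=o if o.shape==(3,3) else R.from_quat(o).as_matrix()
    return np.array(c["K"]),np.array(c["eye"]),M
def cloud(n,d):
    K,e,M=cal(n); v,u=np.mgrid[0:480,0:640]
    P=np.stack([(u-K[0,2])/K[0,0]*d,(v-K[1,2])/K[1,1]*d,d],-1)
    return P@M.T+e
def proj(n,p):
    K,e,M=cal(n); q=(np.array(p)-e)@M; q=q@K.T; return q[...,:2]/q[...,2:]
E
python3 - <<'E'
from h import *
s=get_state(); print({k:np.round(v,3).tolist() for k,v in s.items()})
for n in ["scene","top"]:
    im,d=grab_frame(n); cv2.imwrite(f"pics/{n}0.png",im[:,:,::-1]); np.save(f"{n}0.npy",d)
    P=cloud(n,d); print(n,np.round(cal(n)[1],3))
    for t in ["rack","caddy","top_handle","short_tin_a","tall_tin","honey_jar","pepper_mill","salt_shaker","green_cup","lemon","teaspoon"]:
        for r in trace(n,t)[:2]:
            m=r["region"]&(d>0); q=P[m]
            if len(q): print(n,t,round(r["confidence"],2),np.round(r["pixel"]),m.sum(),np.round(np.median(q,0),3),np.round(np.percentile(q,2,0),3),np.round(np.percentile(q,98,0),3))
E
```

```text
{'t': 0.0, 'qpos': [1.063, 0.412, -0.013, 1.597, 0.006, 1.134, -0.082], 'qvel': [0.0, 0.002, 0.001, 0.0, 0.001, -0.001, 0.0], 'joint_torque': [-0.0, -60.064, 0.683, -29.942, 0.014, 0.011, -0.0], 'eef_pos': [0.266, -0.565, 0.23], 'ee_rot': [0.976, 0.218, -0.0, -0.001], 'wrist_force': [-0.174, -0.13, 0.437], 'moment': [0.007, 0.008, -0.026], 'gripper_force': 0.0, 'width': 0.086}
scene [ 0.479 -0.475  0.969]
scene rack 0.59 [312. 322.] 10916 [ 0.545 -0.143  0.103] [ 0.435 -0.229  0.012] [0.798 0.003 0.119]
scene caddy 0.78 [251. 255.] 2223 [0.442 0.057 0.038] [0.332 0.014 0.003] [0.526 0.166 0.1  ]
scene top_handle 0.79 [244. 252.] 2731 [0.44  0.061 0.037] [0.329 0.014 0.002] [0.525 0.168 0.1  ]
scene short_tin_a 0.76 [231. 242.] 941 [0.414 0.084 0.055] [0.385 0.06  0.01 ] [0.441 0.131 0.064]
scene short_tin_a 0.62 [234. 272.] 621 [0.481 0.077 0.053] [0.441 0.049 0.012] [0.502 0.123 0.063]
scene tall_tin 0.87 [227. 294.] 1272 [0.531 0.067 0.056] [0.5  0.02 0.03] [0.561 0.13  0.063]
scene tall_tin 0.42 [189. 357.] 1043 [0.683 0.125 0.104] [0.661 0.11  0.006] [0.717 0.165 0.114]
scene hon
[... 1774 characters left out ...]
086 0.09 ]
top salt_shaker 0.95 [216. 268.] 410 [0.626 0.067 0.075] [0.614 0.048 0.017] [0.651 0.086 0.09 ]
top green_cup 0.64 [277. 170.] 1674 [0.542 0.295 0.02 ] [0.494 0.238 0.003] [0.574 0.331 0.061]
top green_cup 0.59 [213. 362.] 14524 [ 0.603 -0.116  0.101] [ 0.44  -0.216  0.019] [ 0.804 -0.009  0.119]
top lemon 0.98 [264. 453.] 778 [ 0.479 -0.29   0.045] [ 0.451 -0.321  0.001] [ 0.512 -0.266  0.057]
top lemon 0.63 [295. 272.] 674 [0.46  0.085 0.053] [0.441 0.052 0.031] [0.498 0.122 0.062]
top teaspoon 0.65 [327. 178.] 536 [0.438 0.287 0.004] [ 0.356  0.261 -0.003] [0.484 0.312 0.011]
top teaspoon 0.43 [263. 452.] 756 [ 0.479 -0.29   0.046] [ 0.45  -0.318  0.   ] [ 0.513 -0.267  0.057]
```

Run:
```python
from h import *
a=cv2.imread("pics/scene0.png");b=cv2.imread("pics/top0.png")
cv2.imwrite("pics/sc.png",cv2.resize(a[120:450,150:500],None,fx=1.7,fy=1.7));cv2.imwrite("pics/tp.png",cv2.resize(b[100:400,130:500],None,fx=1.7,fy=1.7))
def line(q):
    c=q[:,:2].mean(0); u,s,v=np.linalg.svd(q[:,:2]-c,full_matrices=False); d=v[0]; l=(q[:,:2]-c)@d
    c=c+d*(np.percentile(l,1)+np.percentile(l,99))/2
    return np.round(c,4), round(np.degrees(np.arctan2(d[1],d[0])),2), round(np.ptp(np.percentile(l,[1,99])),4), np.round(np.percentile(q[:,2],[5,50,95]),4),len(q)
for n in ["scene","top"]:
    P=cloud(n,np.load(n+"0.npy"));x,y,z=P[...,0],P[...,1],P[...,2]
    A=(x>.3)&(x<.6)&(y>-.01)&(y<.2)
    print(n,"handle",line(P[A&(z>.085)]))
    m=A&(z>.045)&(z<.06)&(x<.375); print("bar",line(P[m]), np.round(P[m][:,0].max(),3))
    B=(x>.40)&(x<.85)&(y>-.26)&(y<.02)
    m=(B&(z>.112)&(z<.126)).astype(np.uint8)
    k,l,st,c=cv2.connectedComponentsWithStats(m)
    for i in range(1,k):
        if st[i,4]>60: print("rail",line(P[l==i]))
    m=B&(z>.1)&(z<.106); print("shelf",line(P[m]),np.round(cv2.minAreaRect(P[m][:,:2].astype(np.float32)*1000),1) if 0 else cv2.minAreaRect(P[m][:,:2].astype(np.float32)*1000))
    m=B&(z>.012)
    print("all",cv2.minAreaRect(P[m][:,:2].astype(np.float32)*1000))
```

```text
scene handle (array([0.5422, 0.0729]), np.float64(-34.68), np.float64(0.1809), array([0.0956, 0.557 , 0.613 ]), 2570)
bar (array([0.3454, 0.1083]), np.float64(-96.45), np.float64(0.1271), array([0.0463, 0.0516, 0.0555]), 479) 0.375
rail (array([ 0.5215, -0.0678]), np.float64(-164.02), np.float64(0.1992), array([0.113 , 0.1174, 0.1202]), 474)
rail (array([ 0.5587, -0.2053]), np.float64(-164.01), np.float64(0.1961), array([0.1133, 0.1175, 0.1201]), 537)
shelf (array([ 0.6043, -0.1089]), np.float64(-157.95), np.float64(0.335), array([0.1008, 0.1033, 0.1055]), 6673) ((640.9329833984375, -108.22218322753906), (414.7120361328125, 149.6807098388672), 16.98320198059082)
all ((624.4906616210938, -120.09078979492188), (280.0794372558594, 405.52825927734375), 89.8947982788086)
top handle (array([0.4579, 0.0581]), np.float64(22.97), np.float64(0.2904), array([0.5434, 0.6862, 1.2207]), 17617)
bar (array([0.3435, 0.1083]), np.float64(83.13), np.float64(0.1257), array([0.0461, 0.0502, 0.0548]), 550) 0.374
rail (array([ 0.5979, -0.1919]), np.float64(-162.8), np.float64(0.2707), array([0.1128, 0.1167, 0.1216]), 666)
rail (array([ 0.5591, -0.0573]), np.float64(-165.16), np.float64(0.2709), array([0.113 , 0.1166, 0.122 ]), 675)
shelf (array([ 0.608 , -0.1173]), np.float64(-164.11), np.float64(0.332), array([0.1003, 0.1025, 0.1053]), 5816) ((615.4432373046875, -111.60118103027344), (359.4747009277344, 150.91270446777344), 14.912552833557129)
all ((636.01025390625, -119.99647521972656), (426.741943359375, 280.0797424316406), 0.07257677614688873)
```

View pics/sc.png

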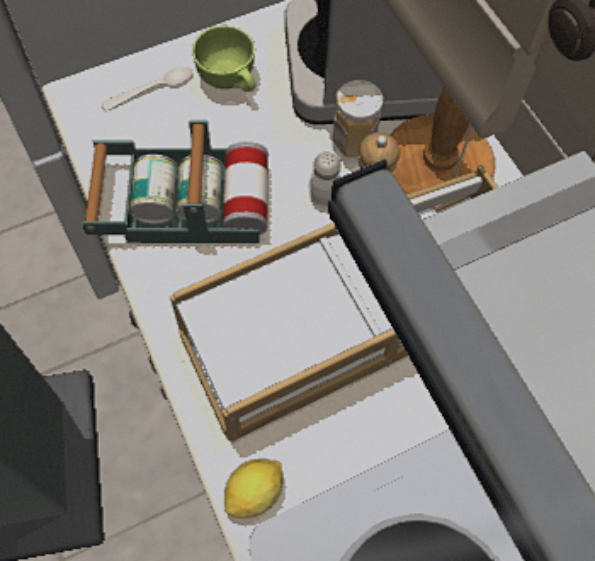

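View pics/tp.png

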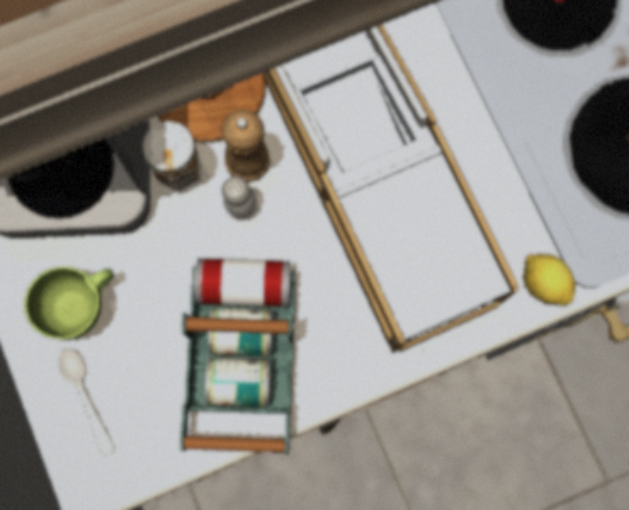

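```bash
cat > fit.py <<'E'
from h import *
def loc(P,yaw): 
    c,s=np.cos(yaw),np.sin(yaw); return np.stack([P[...,0]*c+P[...,1]*s,-P[...,0]*s+P[...,1]*c,P[...,2]],-1)
E
python3 - <<'E'
from fit import *
for n in ["scene","top"]:
    P=cloud(n,np.load(n+"0.npy"));x,y,z=P[...,0],P[...,1],P[...,2]
    A=(x>.3)&(x<.6)&(y>-.01)&(y<.2)
    yaw=np.radians(-6.7); L=loc(P,yaw)
    for nm,m in [("handle",A&(z>.085)&(z<.11)),("bar",A&(z>.042)&(z<.06)&(x<.36))]:
        q=L[m]; f=np.polyfit(q[:,1],q[:,0],1)
        print(n,nm,m.sum(),"yaw",round(-6.7-np.degrees(np.arctan(f[0])),2),"x",np.round(np.percentile(q[:,0],[2,50,98]),4),"y",np.round(np.percentile(q[:,1],[2,98]),4),"z",np.round(np.percentile(q[:,2],[5,50,95]),4))
    B=(x>.40)&(x<.85)&(y>-.26)&(y<.02)
    q=P[B&(z>.1)&(z<.12)]
    r=np.radians(16); Q=loc(P,r)
    for lo,hi in [(.112,.126),(.1005,.105)]:
        m=B&(z>lo)&(z<hi); q=Q[m]
        print(n,"rack",lo,"x",np.round(np.percentile(q[:,0],[.3,2,98,99.7]),4),"y",np.round(np.percentile(q[:,1],[.5,3,97,99.5]),4))
    m=B&(z>.112)&(z<.126); q=Q[m]; mid=q[:,1].mean()
    q=q[q[:,0]<.65]
    for s in (1,-1):
        k=q[(q[:,1]-mid)*s>0]; f=np.polyfit(k[:,0],k[:,1],1); print(" rail yaw",round(16+np.degrees(np.arctan(f[0])),2),"y",round(np.polyval(f,.5),4), "xmin",round(np.percentile(k[:,0],.5),4))
    # profile along centre
    c=(abs(Q[...,1]-mid)<.045)&B
    for xx in np.arange(.40,.80,.01):
        k=c&(abs(Q[...,0]-xx)<.004)
        if k.sum()>5: print(f"{xx:.3f}:{np.median(z[k])*1000:.0f}",end=" ")
    print()
E
```

```text
scene handle 448 yaw -10.23 x [0.4461 0.4587 0.47  ] y [0.0779 0.2016] z [0.0906 0.0973 0.1012]
scene bar 440 yaw -7.19 x [0.3165 0.3278 0.3469] y [0.0851 0.2107] z [0.0459 0.0513 0.0553]
scene rack 0.112 x [0.381  0.3845 0.5786 0.5834] y [-0.355  -0.3546 -0.2051 -0.2037]
scene rack 0.1005 x [0.3838 0.3867 0.5863 0.7333] y [-0.3544 -0.3409 -0.2137 -0.2103]
 rail yaw 15.98 y -0.2089 xmin 0.3822
 rail yaw 15.99 y -0.3514 xmin 0.3814
0.400:103 0.410:104 0.420:103 0.430:103 0.440:104 0.450:103 0.460:103 0.470:104 0.480:104 0.490:103 0.500:103 0.510:103 0.520:104 0.530:103 0.540:103 0.550:103 0.560:690 0.570:555 0.580:592 0.590:100 
top handle 559 yaw -10.17 x [0.4485 0.4584 0.4689] y [0.079 0.201] z [0.0903 0.0958 0.1001]
top bar 553 yaw -8.32 x [0.3174 0.3267 0.3405] y [0.0867 0.2091] z [0.0447 0.0498 0.0541]
top rack 0.112 x [0.3834 0.3893 0.6587 0.6686] y [-0.3551 -0.354  -0.2046 -0.2041]
top rack 0.1005 x [0.3846 0.3881 0.707  0.7275] y [-0.3496 -0.3456 -0.215  -0.2046]
 rail yaw 14.88 y -0.2088 xmin 0.3844
 rail yaw 17.13 y -0.3497 xmin 0.384
0.400:103 0.410:102 0.420:102 0.430:102 0.440:102 0.450:102 0.460:102 0.470:102 0.480:102 0.490:102 0.500:102 0.510:102 0.520:102 0.530:102 0.540:103 0.550:102 0.560:688 0.570:693 0.580:605 0.590:705 0.610:20 0.620:20 0.630:635 0.640:635 0.650:635 0.660:635 0.670:37 0.680:38 0.690:42 0.700:46 0.710:51 0.720:73 0.730:36 0.740:35 0.750:35 0.760:35 0.770:34
```

drive_tool:
  rows:
    - [[0,0,0],-0.136,8.5]
    - [[0,0,0],-0.136,8.5]
    - [[0,0,0],-0.136,8.5]
    - [[0,0,0],-0.136,8.5]
    - [[0,0,0],-0.136,6]
    - [[0,0,0],-0.136,6]
    - [[0,0,0],-0.136,6]

```text
t: 1.9
eef_pos: [0.266, -0.5656, 0.2313]
ee_rot: [0.766, 0.643, -0.0, 0.0]
wrist_force: [0.4, -0.4, -0.1]
width: 0.0604
gripper_force: 0.0
```

drive_tool:
  rows:
    - [[2,0.25,-0.1],0,6]
    - [[4,0.5,-0.1],0,6]
    - [[4,0.5,-0.1],0,6]
    - [[4,0.5,-0.1],0,6]
    - [[4,0.5,-0.1],0,6]
    - [[4,0.5,-0.1],0,6]
    - [[4,0.5,-0.1],0,6]
    - [[4,0.5,-0.1],0,6]
    - [[4,0.5,-0.1],0,6]
    - [[4,0.5,-0.1],0,6]
    - [[4,0.5,-0.1],0,6]
    - [[4,0.5,-0.1],0,6]
    - [[4,0.5,-0.1],0,6]
    - [[4,0.5,-0.1],0,6]
    - [[4,0.5,-0.1],0,6]
    - [[4,0.5,-0.1],0,6]
    - [[4,0.5,-0.1],0,6]
    - [[1.7,0.5,0],0,6]
    - [[0,0,0],0,6]

```text
t: 3.8
eef_pos: [0.4733, 0.0881, 0.2485]
ee_rot: [0.766, 0.643, 0.001, -0.0]
wrist_force: [-0.3, -0.7, 0.0]
width: 0.0602
gripper_force: 0.0
```

Run:
```python
from fit import *
s=get_state(); print({k:np.round(s[k],4).tolist() for k in("t","qpos","eef_pos","ee_rot","width")})
M=R.from_quat(s["ee_rot"]).as_matrix(); print("tool y yaw",np.degrees(np.arctan2(M[1,1],M[0,1])))
im,d=grab_frame("wrist"); cv2.imwrite("pics/w1.png",im[:,:,::-1]); P=cloud("wrist",d); print("eye",cal("wrist")[1])
yaw=np.radians(-10.2); L=loc(P,yaw); z=L[...,2]
A=(P[...,0]>.3)&(P[...,0]<.62)&(P[...,1]>-.02)&(P[...,1]<.2)
for nm,m in [("handle",A&(z>.08)&(z<.11)),("bar",A&(z>.035)&(z<.06)&(L[...,0]<.335))]:
    q=L[m]
    if len(q)<20: print(nm,"none");continue
    f=np.polyfit(q[:,1],q[:,0],1); print(nm,len(q),"yaw",-10.2-np.degrees(np.arctan(f[0])),"x",np.round(np.percentile(q[:,0],[2,50,98]),4),"y",np.round(np.percentile(q[:,1],[1,99]),4),"z",np.round(np.percentile(q[:,2],[5,50,98]),4))
```

```text
{'t': 3.8, 'qpos': [0.3335, 0.2185, -0.7095, 1.8749, 0.1574, 1.1035, -0.6099], 'eef_pos': [0.4733, 0.0881, 0.2485], 'ee_rot': [0.7661, 0.6428, 0.0008, -0.0004], 'width': 0.0602}
tool y yaw -10.002638897338256
eye [0.48475913 0.1511459  0.38930732]
handle 2633 yaw -10.37283640244981 x [0.441  0.4495 0.4587] y [0.1066 0.2295] z [0.0903 0.095  0.0985]
bar 2198 yaw -9.957936748666638 x [0.3097 0.3198 0.3315] y [0.1062 0.2302] z [0.0424 0.0489 0.0527]
```

View pics/w1.png

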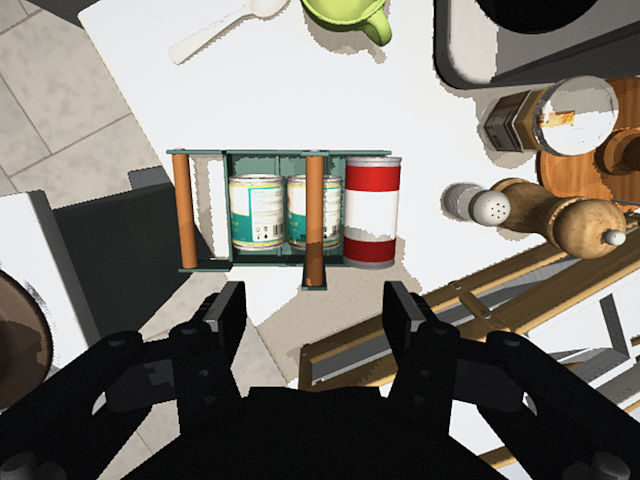

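drive_tool:
  rows:
    - [[-0.25,-0.05,1.5],0,6]
    - [[0,0,2.5],0,6]
    - [[0,0,2.5],0,6]
    - [[0,0,2.5],0,6]
    - [[0,0,2.5],0,6]
    - [[0,0,2.5],0,6]
    - [[0,0,2],0,6]
    - [[0,0,1.5],0,6]
    - [[0,0,0],0,3]
    - [[0,0,0],0,0]
    - [[0,0,0],0,0]
    - [[0,0,0],0,0]
    - [[0,0,0],0,0]
    - [[0,0,0],0,0]
    - [[0,0,0],0,0]

```text
t: 5.35
eef_pos: [0.4724, 0.0822, 0.0744]
ee_rot: [0.768, 0.641, 0.0, 0.001]
wrist_force: [-1.6, -1.7, 7.0]
width: 0.014
gripper_force: 58.6
```

drive_tool:
  rows:
    - [[0,0,-0.3],0,0]
    - [[0,0,-0.6],0,0]
    - [[0,0,-1],0,0]
    - [[0,0,-1.5],0,0]
    - [[0,0,-2],0,0]
    - [[0,0,-2],-0.02,0]
    - [[0,0,-2],-0.04,0]
    - [[0,0,-2],-0.06,0]
    - [[0,0,-1.5],-0.06,0]
    - [[0,0,-1],-0.06,0]
    - [[0,0,-0.6],-0.06,0]
    - [[0,0,0],-0.06,0]
    - [[0,0,0],-0.05,0]
    - [[0,0,0],-0.03,0]
    - [[0,0,0],-0.017,0]
    - [[0,0,0],0,0]

```text
t: 6.95
eef_pos: [0.4716, 0.0827, 0.2183]
ee_rot: [0.602, 0.798, -0.0, -0.0]
wrist_force: [-0.9, -0.1, -7.8]
width: 0.0141
gripper_force: 58.8
```

drive_tool:
  rows:
    - [[-0.4,0,0],0,0]
    - [[-0.8,0,0],0,0]
    - [[-1.2,0.05,0],0,0]
    - [[-1.6,0.05,0],0,0]
    - [[-1.8,0.05,0],0,0]
    - [[-1.8,0.05,0],0,0]
    - [[-1.8,0.05,0],0,0]
    - [[-1.8,0.05,0],0,0]
    - [[-1.8,0.05,0],0,0]
    - [[-1.8,0,0],0,0]
    - [[-1.8,0,0],0,0]
    - [[-1.8,0,0],0,0]
    - [[-1.6,0,0],0,0]
    - [[-1.3,0,0],0,0]
    - [[-0.9,0,0],0,0]
    - [[-0.6,0,0],0,0]
    - [[-0.4,0,0],0,0]
    - [[0,0,0],0,0]
    - [[0,0,0],0,0]

```text
t: 8.85
eef_pos: [0.5388, -0.1387, 0.2183]
ee_rot: [0.602, 0.798, 0.0, -0.0]
wrist_force: [0.1, 0.1, -7.8]
width: 0.0139
gripper_force: 58.8
```

```bash
cat > look.py <<'E'
from fit import *
import sys
def look(names,tag,h0,yawdeg=16):
    s=get_state(); print({k:np.round(s[k],4).tolist() for k in("t","eef_pos","wrist_force","moment","width")})
    M=R.from_quat(s["ee_rot"]).as_matrix(); print("tool y yaw",np.round(np.degrees(np.arctan2(M[1,1],M[0,1])),2),"TCP rackframe",np.round(loc(s["eef_pos"],np.radians(16)),4))
    for n in names:
        im,d=grab_frame(n); cv2.imwrite(f"pics/{n}{tag}.png",im[:,:,::-1]); np.save(f"{n}{tag}.npy",d)
        yaw=np.radians(yawdeg); L=loc(cloud(n,d),yaw); z=L[...,2]; np.save(f"{n}{tag}_L.npy",L)
        # rack-frame box around shelf
        A=(L[...,0]>.30)&(L[...,0]<.36)&(abs(L[...,1]+.28)<.09)
        m=A&(z>h0+.03)&(z<h0+.07); q=L[m]
        if len(q)>20:
            f=np.polyfit(q[:,1],q[:,0],1); print(n,"bar",len(q),"yaw",round(16-np.degrees(np.arctan(f[0])),2),"x",np.round(np.percentile(q[:,0],[2,50,98]),4),"y",np.round(np.percentile(q[:,1],[1,99]),4),"z",np.round(np.percentile(q[:,2],[5,50,98]),4))
E
python3 -c "
from look import *
look(['scene','top'],'2',.135)"
```

```text
{'t': 8.85, 'eef_pos': [0.5388, -0.1387, 0.2183], 'wrist_force': [0.1414, 0.0782, -7.7952], 'moment': [-0.0235, -0.103, -0.0434], 'width': 0.0139}
tool y yaw 15.97 TCP rackframe [ 0.4797 -0.2818  0.2183]
scene bar 831 yaw 15.93 x [0.3373 0.3459 0.3584] y [-0.3404 -0.2157] z [0.1778 0.1945 0.1994]
top bar 539 yaw 15.49 x [0.3385 0.3462 0.3557] y [-0.3125 -0.2145] z [0.1866 0.1932 0.1985]
```

drive_tool:
  rows:
    - [[-0.15,0,0.3],0,0]
    - [[0,0,0.5],0,0]
    - [[0,0,0.5],0,0]
    - [[0,0,0.5],0,0]
    - [[0,0,0.4],0,0]
    - [[0,0,0.3],0,0]
    - [[0,0,0],0,0]
    - [[0,0,0],0,0]

```text
t: 9.75
eef_pos: [0.5393, -0.1408, 0.1933]
ee_rot: [0.602, 0.798, 0.0, 0.0]
wrist_force: [0.6, -0.4, -8.6]
width: 0.0141
gripper_force: 58.8
```

```bash
python3 -c "
from look import *
look(['scene','top'],'3',.118)
a=cv2.imread('pics/scene3.png')[240:420,220:440];b=cv2.imread('pics/top3.png')[150:330,300:460]
cv2.imwrite('pics/c3.png',np.hstack([cv2.resize(a,(440,360)),cv2.resize(b,(320,360))]))
"
```

```text
{'t': 9.75, 'eef_pos': [0.5393, -0.1408, 0.1933], 'wrist_force': [0.6151, -0.44, -8.6369], 'moment': [0.0095, -0.0574, -0.0882], 'width': 0.0141}
tool y yaw 15.93 TCP rackframe [ 0.4796 -0.284   0.1933]
scene bar 766 yaw 15.98 x [0.3376 0.3458 0.3581] y [-0.3427 -0.2184] z [0.1604 0.1696 0.1743]
top bar 536 yaw 15.55 x [0.3385 0.3462 0.3548] y [-0.3201 -0.217 ] z [0.1623 0.1684 0.1732]
```

View pics/c3.png

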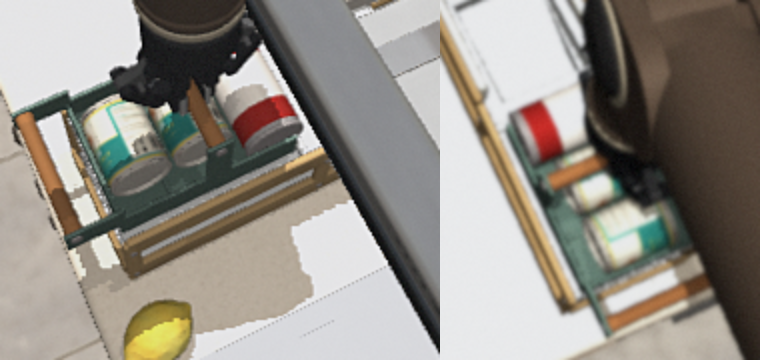

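drive_tool:
  rows:
    - [[0,0,0.3],0,0]
    - [[0,0,0.4],0,0]
    - [[0,0,0.4],0,0]
    - [[0,0,0.3],0,0]
    - [[0,0,0.2],0,0]
    - [[0,0,0.15],0,0]
    - [[0,0,0],0,0]
    - [[0,0,0],0,0]

```text
t: 10.65
eef_pos: [0.5391, -0.141, 0.1774]
ee_rot: [0.602, 0.798, -0.001, 0.0]
wrist_force: [-7.1, -0.2, 7.9]
width: 0.0141
gripper_force: 60.5
```

drive_tool:
  rows:
    - [[0,0,0],0,1.5]
    - [[0,0,0],0,2]
    - [[0,0,0],0,3]
    - [[0,0,0],0,4]
    - [[0,0,0],0,5]
    - [[0,0,0],0,5]
    - [[0,0,0],0,5]
    - [[0,0,-1],0,5]
    - [[0,0,-2],0,5]
    - [[0,0,-2.5],0,5]
    - [[0,0,-2.5],0,5]
    - [[0,0,-2],0,5]
    - [[0,0,-1],0,5]
    - [[0,0,0],0,5]

```text
t: 12.05
eef_pos: [0.5399, -0.1409, 0.2874]
ee_rot: [0.602, 0.798, 0.0, 0.001]
wrist_force: [0.9, -0.4, -0.4]
width: 0.0501
gripper_force: 0.0
```

```bash
python3 -c "
from look import *
look(['scene','top','wrist'],'4',.103)
for n in ['scene','top','wrist']:
    L=np.load(n+'4_L.npy');z=L[...,2]
    A=(L[...,0]>.44)&(L[...,0]<.52)&(abs(L[...,1]+.28)<.09)&(z>.185)&(z<.205);q=L[A]
    if len(q)>20: print(n,'handle',len(q),np.round(np.percentile(q,[2,50,98],axis=0),4).tolist())
"
```

```text
{'t': 12.05, 'eef_pos': [0.5399, -0.1409, 0.2874], 'wrist_force': [0.8928, -0.3617, -0.4109], 'moment': [0.0135, 0.0019, -0.0126], 'width': 0.0501}
tool y yaw 15.93 TCP rackframe [ 0.4802 -0.2842  0.2874]
scene bar 739 yaw 15.98 x [0.3372 0.3456 0.3579] y [-0.3426 -0.218 ] z [0.1455 0.1542 0.1584]
top bar 574 yaw 15.64 x [0.3382 0.3459 0.3546] y [-0.3312 -0.2167] z [0.1475 0.1527 0.1579]
wrist bar 3301 yaw 16.32 x [0.3395 0.3494 0.3571] y [-0.3395 -0.2173] z [0.1449 0.1518 0.1555]
scene handle 575 [[0.4687, -0.3421, 0.1905], [0.4774, -0.2982, 0.2], [0.4867, -0.237, 0.2037]]
top handle 441 [[0.4693, -0.3004, 0.1908], [0.4777, -0.2566, 0.199], [0.4866, -0.2172, 0.2036]]
wrist handle 4241 [[0.4702, -0.3392, 0.192], [0.4792, -0.2738, 0.1979], [0.4881, -0.2175, 0.2013]]
```

View pics/wrist4.png

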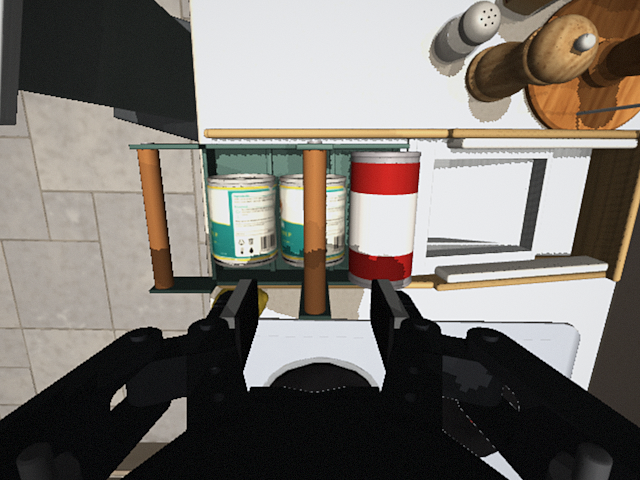

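drive_tool:
  rows:
    - [[0,-0.5,0],0,3]
    - [[0.1,-1.2,0],0,3]
    - [[0.1,-1.8,0],0,3]
    - [[0.1,-2,0],0,3]
    - [[0.1,-2,0],0,3]
    - [[0,-2,0],0,3]
    - [[0,-1.8,0],0,3]
    - [[0,-1.3,0],0,3]
    - [[0,-0.8,0.5],0,3]
    - [[0,0,1.5],0,3]
    - [[0,0,2],0,3]
    - [[0,0,2],0,3]
    - [[0,0,2],0,3]
    - [[0,0,1.5],0,3]
    - [[0,0,0.5],0,3]
    - [[0,0,0],0,3]

```text
t: 13.8
eef_pos: [0.4087, -0.1735, 0.1851]
ee_rot: [0.602, 0.798, -0.0, -0.001]
wrist_force: [0.2, 0.1, 0.1]
width: 0.03
gripper_force: 0.0
```

```bash
python3 -c "
from look import *
look(['wrist'],'5',.103)
L=np.load('wrist4_L.npy');z=L[...,2]
c=(abs(L[...,1]+.28)<.03)
for xx in np.arange(.54,.80,.004):
    k=c&(abs(L[...,0]-xx)<.002)
    if k.sum()>5: print(f'{xx:.3f}:{np.median(z[k])*1000:.0f}',end=' ')
"
```

```text
{'t': 13.8, 'eef_pos': [0.4087, -0.1735, 0.1851], 'wrist_force': [0.2057, 0.0575, 0.1497], 'moment': [0.0078, 0.0164, -0.0077], 'width': 0.03}
tool y yaw 15.94 TCP rackframe [ 0.345  -0.2795  0.1851]
wrist bar 6829 yaw 16.34 x [0.339 0.347 0.358] y [-0.3404 -0.2171] z [0.1481 0.1531 0.1565]
0.540:364 0.544:162 0.548:160 0.552:158 0.556:155 0.560:151 0.564:146 0.576:100 0.580:99 0.584:98 0.588:98 0.592:97 0.620:19 0.624:19 0.628:19 0.632:19 0.636:20 0.640:21 0.644:23 0.648:24 0.652:26 0.656:27 0.660:29 0.664:31 0.668:32 0.672:34 0.676:35 0.680:37 0.684:38 0.688:40 0.692:41 0.696:43 0.700:44 0.704:46 0.708:48 0.712:56 0.716:67 0.720:72 0.744:34 0.748:34 0.752:34 0.756:34 0.760:34 0.764:34 0.768:34 0.772:34 0.776:34 0.780:34 0.784:39 0.788:71 0.792:97 0.796:96
```

View pics/wrist5.png

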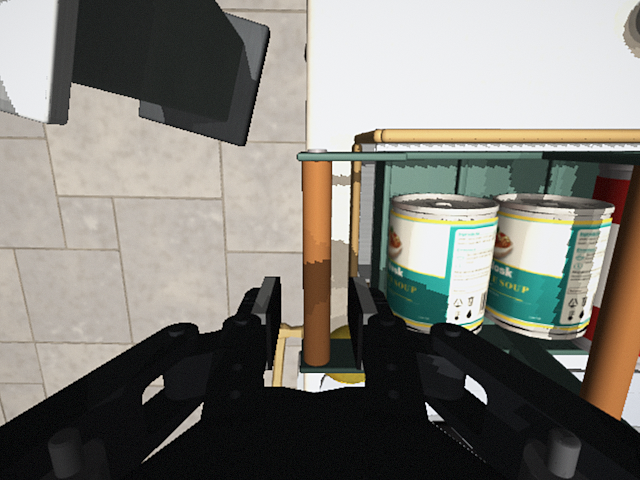

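drive_tool:
  rows:
    - [[0,0.15,0.8],0,3]
    - [[0,0,1.5],0,3]
    - [[0,0,1.5],0,3]
    - [[0,0,1.2],0,3]
    - [[0,0,0.5],0,3]
    - [[0,0,0],0,3]
    - [[0,0,0],0,1.5]
    - [[0,0,0],0,0]
    - [[0,0,0],0,0]
    - [[0,0,0],0,0]
    - [[0,0,0],0,0]

```text
t: 14.95
eef_pos: [0.4109, -0.1735, 0.1313]
ee_rot: [0.602, 0.798, -0.0, 0.0]
wrist_force: [-2.4, -0.1, 5.9]
width: 0.0142
gripper_force: 58.8
```

drive_tool:
  rows:
    - [[0,0.2,-0.1],0,0]
    - [[0,0.2,0],0,0]
    - [[0,0.2,0],0,0]
    - [[0,0.2,0],0,0]
    - [[0,0.1,0],0,0]
    - [[0,0,0],0,0]

```text
t: 15.55
eef_pos: [0.4171, -0.1714, 0.1313]
ee_rot: [0.603, 0.798, -0.002, -0.002]
wrist_force: [-11.1, -2.3, 5.8]
width: 0.0139
gripper_force: 59.4
```

drive_tool:
  rows:
    - [[0,0.1,0],0,0]
    - [[0,0.1,0],0,0]
    - [[0,0.1,0],0,0]
    - [[0,0,0],0,0]

```text
t: 15.95
eef_pos: [0.417, -0.1714, 0.1312]
ee_rot: [0.603, 0.798, -0.004, -0.004]
wrist_force: [-21.4, -4.2, 17.4]
width: 0.0141
gripper_force: 60.7
```

```bash
python3 -c "
import numpy as np
t=np.arange(0,.851,.05);x=(-.211*np.cos(t)+.044*np.sin(t))*100;z=(.211*np.sin(t)+.044*np.cos(t))*100
for i in range(len(t)-1): print(round(t[i+1],2),np.round([x[i+1]-x[i],z[i+1]-z[i],x[i+1]-x[0],z[i+1]-z[0]],2))
"
```

```text
0.05 [0.25 1.05 0.25 1.05]
0.1 [0.3  1.04 0.54 2.08]
0.15 [0.35 1.02 0.89 3.1 ]
0.2 [0.4  1.   1.29 4.1 ]
0.25 [0.45 0.98 1.74 5.08]
0.3 [0.5  0.96 2.24 6.04]
0.35 [0.55 0.93 2.79 6.97]
0.4 [0.59 0.9  3.38 7.87]
0.45 [0.64 0.87 4.01 8.74]
0.5 [0.68 0.84 4.69 9.58]
0.55 [ 0.72  0.8   5.41 10.38]
0.6 [ 0.76  0.77  6.17 11.15]
0.65 [ 0.8   0.73  6.97 11.87]
0.7 [ 0.83  0.69  7.8  12.56]
0.75 [ 0.86  0.64  8.66 13.2 ]
0.8 [ 0.9   0.6   9.56 13.8 ]
0.85 [ 0.92  0.55 10.48 14.36]
```

drive_tool:
  rows:
    - [[0,-0.3,0],0,0]
    - [[0,0.12,-0.53],0,0]
    - [[0,0.13,-0.52],0,0]
    - [[0,0.15,-0.52],0,0]
    - [[0,0.15,-0.52],0,0]
    - [[0,0.17,-0.51],0,0]
    - [[0,0.18,-0.51],0,0]
    - [[0,0.2,-0.5],0,0]
    - [[0,0.2,-0.5],0,0]
    - [[0,0.22,-0.49],0,0]
    - [[0,0.23,-0.49],0,0]
    - [[0,0.25,-0.48],0,0]
    - [[0,0.25,-0.48],0,0]
    - [[0,0,0],0,0]

```text
t: 17.35
eef_pos: [0.4365, -0.166, 0.1915]
ee_rot: [0.603, 0.798, -0.003, -0.003]
wrist_force: [-17.1, -3.4, 3.3]
width: 0.0137
gripper_force: 58.6
```

```bash
python3 -c "
from look import *
look(['scene'],'6',.16)
L=np.load('scene6_L.npy');z=L[...,2]
A=(L[...,0]>.48)&(L[...,0]<.56)&(abs(L[...,1]+.28)<.09)&(z>.19)&(z<.24);q=L[A]
print('handle',len(q),np.round(np.percentile(q,[2,50,98],axis=0),4).tolist())
cv2.imwrite('pics/c6.png',cv2.resize(cv2.imread('pics/scene6.png')[200:420,200:460],None,fx=2,fy=2))
"
```

```text
{'t': 17.35, 'eef_pos': [0.4365, -0.166, 0.1915], 'wrist_force': [-17.0843, -3.442, 3.2725], 'moment': [-0.9325, 3.8455, -0.0667], 'width': 0.0137}
tool y yaw 15.84 TCP rackframe [ 0.3739 -0.2799  0.1915]
scene bar 33 yaw 18.79 x [0.3526 0.3573 0.3598] y [-0.3406 -0.2837] z [0.1913 0.2089 0.2241]
handle 810 [[0.4982, -0.3418, 0.1931], [0.511, -0.285, 0.2179], [0.5232, -0.2185, 0.223]]
```

View pics/c6.png

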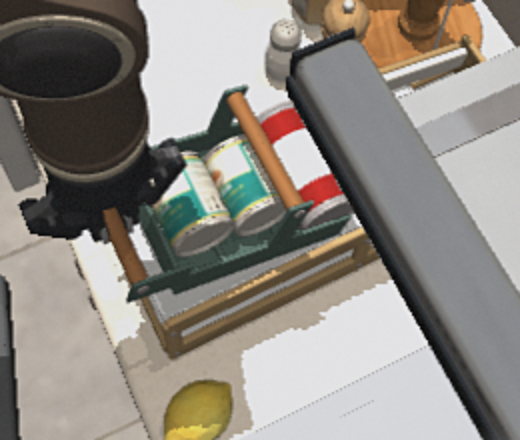

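drive_tool:
  rows:
    - [[0,-0.2,0],0,0]
    - [[0,0.09,-0.19],0,0]
    - [[0,0.1,-0.19],0,0]
    - [[0,0.11,-0.19],0,0]
    - [[0,0.11,-0.18],0,0]
    - [[0,0.11,-0.18],0,0]
    - [[0,0.11,-0.18],0,0]
    - [[0,0.12,-0.18],0,0]
    - [[0,0.12,-0.18],0,0]
    - [[0,0.12,-0.18],0,0]
    - [[0,0.12,-0.18],0,0]
    - [[0,0,0],0,0]
    - [[0,0,0],0,0]
    - [[0,0,0],0,0]

```text
t: 18.8
eef_pos: [0.4464, -0.1632, 0.2098]
ee_rot: [0.603, 0.798, -0.003, -0.003]
wrist_force: [-14.2, -3.2, 4.8]
width: 0.014
gripper_force: 58.7
```

```bash
cat > tins.py <<'E'
from look import *
def tins(tag):
    s=get_state(); print("t",round(s["t"],2),"TCP",np.round(loc(s["eef_pos"],np.radians(16))-[.3536,0,.1312],4),"F",np.round(s["wrist_force"],1),"M",np.round(s["moment"],1))
    for n in ["scene","top"]:
        im,d=grab_frame(n); cv2.imwrite(f"pics/{n}{tag}.png",im[:,:,::-1]); L=loc(cloud(n,d),np.radians(16))-[.486,-.28,0]; np.save(f"{n}{tag}_L.npy",L)
        for t in ["short_tin_a","tall_tin"]:
            for r in trace(n,t)[:2]:
                q=L[r["region"]&(d>0)]
                if len(q): print(n,t,round(r["confidence"],2),np.round(np.median(q,0)*1000),np.round(np.percentile(q,[3,97],axis=0)*1000).tolist())
E
python3 -c "
from tins import *
tins('7')"
```

```text
t 18.8 TCP [ 0.0305 -0.2799  0.0786] F [-14.2  -3.2   4.8] M [-0.7  3.2  0. ]
scene short_tin_a 0.86 [-39. -17. 207.] [[-66.0, -34.0, 160.0], [-13.0, 23.0, 215.0]]
scene short_tin_a 0.66 [ 14. -10. 187.] [[-6.0, -34.0, 142.0], [37.0, 33.0, 192.0]]
scene tall_tin 0.63 [ 71. -11. 164.] [[53.0, -57.0, 138.0], [83.0, 52.0, 170.0]]
top short_tin_a 0.77 [-38.  18. 206.] [[-66.0, -23.0, 159.0], [-12.0, 36.0, 215.0]]
top short_tin_a 0.73 [ 13.   5. 187.] [[-6.0, -33.0, 142.0], [34.0, 35.0, 192.0]]
top tall_tin 0.91 [109.   3. 149.] [[88.0, -52.0, 108.0], [138.0, 55.0, 156.0]]
top tall_tin 0.74 [134. 170.  73.] [[122.0, 151.0, 13.0], [156.0, 187.0, 90.0]]
```

drive_tool:
  rows:
    - [[0,-0.05,0],0,0]
    - [[0,0,0],0,0]
    - [[0,0,0],0,0]
    - [[0,0,0],0,0]
    - [[0,0,0],0,0]
    - [[0,0,0],0,0]
    - [[0,0,0],0,0]
    - [[0,0,0],0,0]

```text
t: 19.9
eef_pos: [0.4463, -0.1632, 0.2099]
ee_rot: [0.603, 0.798, -0.002, -0.002]
wrist_force: [-12.7, -3.0, 3.1]
width: 0.014
gripper_force: 58.5
```

```bash
python3 -c "
from tins import *
tins('8')
a=cv2.imread('pics/scene8.png')[180:420,200:480];b=cv2.imread('pics/top8.png')[110:350,290:470]
cv2.imwrite('pics/c8.png',np.hstack([cv2.resize(a,None,fx=1.6,fy=1.6),cv2.resize(b,None,fx=1.6,fy=1.6)]))"
```

```text
t 19.9 TCP [ 0.0305 -0.2799  0.0787] F [-12.7  -3.    3.1] M [-0.7  2.8  0. ]
scene short_tin_a 0.95 [ 13.  -9. 187.] [[-7.0, -34.0, 141.0], [36.0, 34.0, 192.0]]
scene short_tin_a 0.86 [-41. -17. 208.] [[-66.0, -34.0, 165.0], [-16.0, 22.0, 215.0]]
scene tall_tin 0.53 [264.  51.  90.] [[244.0, 42.0, 73.0], [290.0, 59.0, 95.0]]
top short_tin_a 0.95 [-38.  18. 208.] [[-64.0, -23.0, 161.0], [-15.0, 35.0, 214.0]]
top short_tin_a 0.67 [ 13.   5. 187.] [[-7.0, -32.0, 143.0], [35.0, 35.0, 193.0]]
top tall_tin 0.92 [250.  -1.  80.] [[243.0, -53.0, 58.0], [259.0, 52.0, 90.0]]
```

View pics/c8.png

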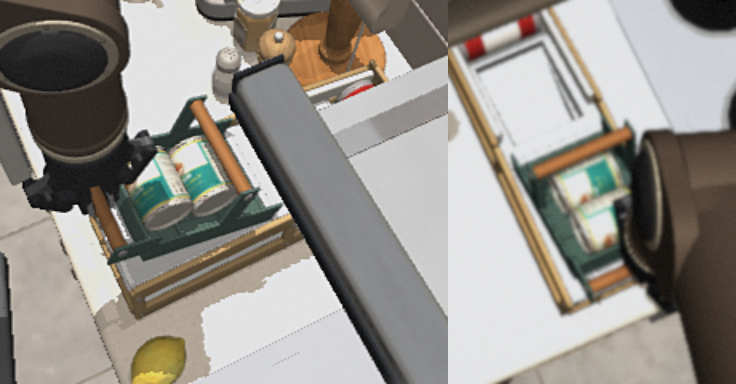

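drive_tool:
  rows:
    - [[0,0.07,-0.18],0,0]
    - [[0,0.12,-0.17],0,0]
    - [[0,0.12,-0.17],0,0]
    - [[0,0.13,-0.17],0,0]
    - [[0,0.13,-0.17],0,0]
    - [[0,0.13,-0.17],0,0]
    - [[0,0.13,-0.17],0,0]
    - [[0,0.13,-0.17],0,0]
    - [[0,0.13,-0.17],0,0]
    - [[0,0.14,-0.17],0,0]
    - [[0,0.14,-0.17],0,0]
    - [[0,0,0],0,0]
    - [[0,0,0],0,0]
    - [[0,0,0],0,0]
    - [[0,0,0],0,0]

```text
t: 21.7
eef_pos: [0.4592, -0.1597, 0.2289]
ee_rot: [0.603, 0.798, -0.003, -0.002]
wrist_force: [-14.8, -2.9, 7.9]
width: 0.0139
gripper_force: 58.6
```

```bash
python3 -c "
from tins import *
tins('9')"
```

```text
t 21.7 TCP [ 0.0438 -0.2801  0.0977] F [-14.8  -2.9   7.9] M [-0.7  3.4  0. ]
scene short_tin_a 0.9 [-31. -16. 219.] [[-57.0, -34.0, 175.0], [-5.0, 21.0, 227.0]]
scene short_tin_a 0.77 [ 22.  -9. 193.] [[1.0, -34.0, 147.0], [47.0, 34.0, 199.0]]
scene tall_tin 0.21 [ 22. -10. 193.] [[1.0, -34.0, 146.0], [47.0, 34.0, 198.0]]
top short_tin_a 0.8 [-30.  21. 219.] [[-57.0, -4.0, 170.0], [-4.0, 36.0, 227.0]]
top short_tin_a 0.6 [ 22.   4. 193.] [[2.0, -33.0, 148.0], [47.0, 35.0, 198.0]]
top tall_tin 0.63 [250.   2.  80.] [[243.0, -52.0, 58.0], [259.0, 53.0, 90.0]]
```

drive_tool:
  rows:
    - [[0,0.08,-0.17],0,0]
    - [[0,0.14,-0.16],0,0]
    - [[0,0.14,-0.16],0,0]
    - [[0,0.14,-0.16],0,0]
    - [[0,0.14,-0.16],0,0]
    - [[0,0,0],0,0]
    - [[0,0,0],0,0]
    - [[0,0,0],0,0]
    - [[0,0,0],0,0]
    - [[0,0,0],0,0]
    - [[0,0,0],0,0]

```text
t: 23.1
eef_pos: [0.4659, -0.1579, 0.2373]
ee_rot: [0.603, 0.798, -0.002, -0.002]
wrist_force: [-12.7, -3.3, 8.2]
width: 0.0135
gripper_force: 59.4
```

```bash
python3 -c "
from tins import *
tins('10')"
```

```text
t 23.1 TCP [ 0.0507 -0.2802  0.1061] F [-12.7  -3.3   8.2] M [-0.7  3.2 -0.1]
scene short_tin_a 0.8 [-27. -17. 224.] [[-52.0, -34.0, 179.0], [-0.0, 19.0, 232.0]]
top short_tin_a 0.96 [128.  -8.  73.] [[114.0, -44.0, 33.0], [144.0, 24.0, 79.0]]
top short_tin_a 0.62 [-26.  21. 224.] [[-52.0, -2.0, 176.0], [-1.0, 35.0, 231.0]]
top tall_tin 0.64 [250.   2.  80.] [[243.0, -54.0, 60.0], [260.0, 54.0, 91.0]]
```

drive_tool:
  rows:
    - [[0,0,0],0,0]
    - [[0,0,0],0,0]
    - [[0,0,0],0,0]
    - [[0,0,0],0,0]
    - [[0,0,0],0,0]
    - [[0,0,0],0,0]
    - [[0,0,0],0,0]
    - [[0,0,0],0,0]

```text
t: 24.2
eef_pos: [0.4659, -0.1579, 0.2373]
ee_rot: [0.603, 0.798, -0.002, -0.002]
wrist_force: [-13.8, -2.8, 8.7]
width: 0.0135
gripper_force: 59.4
```

```bash
python3 -c "
from tins import *
tins('11')"
```

```text
t 24.2 TCP [ 0.0507 -0.2802  0.1061] F [-13.8  -2.8   8.7] M [-0.7  3.2 -0. ]
scene short_tin_a 0.56 [-27. -16. 224.] [[-52.0, -34.0, 183.0], [-1.0, 20.0, 231.0]]
scene short_tin_a 0.43 [204. 211. 105.] [[187.0, 194.0, 11.0], [239.0, 245.0, 113.0]]
scene tall_tin 0.56 [-31. -57. 101.] [[-106.0, -75.0, 8.0], [283.0, 69.0, 119.0]]
top short_tin_a 0.66 [-25.  20. 224.] [[-51.0, -5.0, 177.0], [1.0, 35.0, 231.0]]
top short_tin_a 0.25 [143.  20.  81.] [[-102.0, -69.0, 15.0], [248.0, 76.0, 120.0]]
top tall_tin 0.68 [250.   2.  81.] [[243.0, -55.0, 35.0], [259.0, 56.0, 97.0]]
top tall_tin 0.29 [205. 223. 108.] [[188.0, 196.0, 7.0], [240.0, 250.0, 114.0]]
```

drive_tool:
  rows:
    - [[0,0.12,-0.16],0,0]
    - [[0,0.15,-0.16],0,0]
    - [[0,0.15,-0.15],0,0]
    - [[0,0.15,-0.15],0,0]
    - [[0,0.15,-0.15],0,0]
    - [[0,0.15,-0.15],0,0]
    - [[0,0.16,-0.15],0,0]
    - [[0,0.16,-0.15],0,0]
    - [[0,0.16,-0.15],0,0]
    - [[0,0.16,-0.15],0,0]
    - [[0,0,0],0,0]
    - [[0,0,0],0,0]
    - [[0,0,0],0,0]
    - [[0,0,0],0,0]
    - [[0,0,0],0,0]
    - [[0,0,0],0,0]
    - [[0,0,0],0,0]
    - [[0,0,0],0,0]

```text
t: 26.3
eef_pos: [0.4814, -0.1539, 0.2543]
ee_rot: [0.603, 0.798, -0.002, -0.0]
wrist_force: [-16.9, -2.5, 19.5]
width: 0.0138
gripper_force: 59.5
```

```bash
python3 -c "
from tins import *
tins('12')"
```

```text
t 26.3 TCP [ 0.0667 -0.2807  0.1231] F [-16.9  -2.5  19.5] M [-0.4  3.4 -0. ]
scene tall_tin 0.57 [-42. -47. 102.] [[-105.0, -75.0, 10.0], [277.0, 69.0, 118.0]]
scene tall_tin 0.51 [263.  51.  89.] [[35.0, -148.0, 76.0], [289.0, 59.0, 568.0]]
top short_tin_a 0.73 [204. 221. 108.] [[188.0, 196.0, 7.0], [238.0, 248.0, 113.0]]
top tall_tin 0.8 [250.   1.  80.] [[243.0, -52.0, 57.0], [259.0, 54.0, 91.0]]
```

drive_tool:
  rows:
    - [[0,-0.5,0.2],0,0]
    - [[0,-0.8,0.73],0,0]
    - [[0,-0.76,0.77],0,0]
    - [[0,-0.72,0.8],0,0]
    - [[0,-0.68,0.84],0,0]
    - [[0,-0.64,0.87],0,0]
    - [[0,-0.59,0.9],0,0]
    - [[0,-0.55,0.93],0,0]
    - [[0,-0.5,0.96],0,0]
    - [[0,-0.45,0.98],0,0]
    - [[0,-0.4,1],0,0]
    - [[0,-0.35,1.02],0,0]
    - [[0,-0.3,1.04],0,0]
    - [[0,-0.1,0.5],0,0]
    - [[0,0,0],0,0]
    - [[0,0,0],0,0]

```text
t: 28.2
eef_pos: [0.411, -0.1732, 0.1369]
ee_rot: [0.602, 0.798, -0.001, -0.001]
wrist_force: [-3.5, -0.6, 6.4]
width: 0.0137
gripper_force: 60.0
```

```bash
python3 -c "
from tins import *
tins('13')
L=np.load('top13_L.npy')
m=(abs(L[...,0]-155)>-1)&(L[...,0]>.1)&(L[...,0]<.21)&(abs(L[...,1])<.045);q=L[m];print(np.round(np.percentile(q[:,2],[2,20,50,80,98])*1000))
"
```

```text
t 28.2 TCP [-0.0063 -0.2798  0.0057] F [-3.5 -0.6  6.4] M [-0.1  0.8 -0.1]
scene short_tin_a 0.23 [112. 428.  37.] [[69.0, 355.0, 8.0], [146.0, 453.0, 61.0]]
top tall_tin 0.78 [250.   2.  81.] [[242.0, -52.0, 56.0], [259.0, 56.0, 93.0]]
[ 18.  28. 634. 636. 706.]
```

drive_tool:
  rows:
    - [[0,0,0.2],0,0]
    - [[0,0,0.2],0,0]
    - [[0,0,0.2],0,0]
    - [[0,0,0],0,0]
    - [[0,0,0],0,0]

```text
t: 29.0
eef_pos: [0.4088, -0.1742, 0.1309]
ee_rot: [0.603, 0.798, -0.003, -0.002]
wrist_force: [-12.6, -3.6, 15.3]
width: 0.0137
gripper_force: 62.3
```

drive_tool:
  rows:
    - [[0,0,0],0,1.5]
    - [[0,0,0],0,2]
    - [[0,0,0],0,2.5]
    - [[0,0,0],0,3]
    - [[0,0,0],0,3]
    - [[0,0,0],0,3]
    - [[0,0,-0.5],0,3]
    - [[0,0,-1],0,3]
    - [[0,0,-2],0,3]
    - [[0,0,-3],0,3]
    - [[0,0,-3],0,3]
    - [[0,0,-3],0,3]
    - [[0,-0.5,-2],0,3]
    - [[0,-1,0],0,3]
    - [[0,-1,0],0,3]
    - [[0,-0.5,0],0,3]
    - [[0,0,0],0,3]

```text
t: 30.7
eef_pos: [0.3824, -0.1813, 0.2756]
ee_rot: [0.603, 0.798, -0.0, -0.001]
wrist_force: [-0.4, 0.1, -0.0]
width: 0.0301
gripper_force: 0.0
```

```bash
python3 -c "
from tins import *
tins('14')
look(['wrist'],'14',.103)
for n in ['scene14','top14']:
    L=np.load(n+'_L.npy'); z=L[...,2]
    for nm,m in [('bar',(L[...,0]<-.12)&(L[...,0]>-.19)&(abs(L[...,1])<.08)&(z>.135)&(z<.17)),('handle',(abs(L[...,0])<.05)&(abs(L[...,1])<.08)&(z>.18)&(z<.21)),('floor',(abs(L[...,0]+.04)<.05)&(abs(L[...,1])<.05)&(z<.14))]:
        q=L[m]
        if len(q)>20: print(n,nm,len(q),np.round(np.percentile(q,[2,50,98],axis=0)*1000).tolist())
a=cv2.imread('pics/scene14.png')[180:420,200:480];b=cv2.imread('pics/wrist14.png')
cv2.imwrite('pics/c14.png',np.hstack([cv2.resize(a,(400,343)),cv2.resize(b,(400,343))]))"
```

```text
t 30.7 TCP [-0.036  -0.2797  0.1444] F [-0.4  0.1 -0. ] M [-0. -0.  0.]
top tall_tin 0.61 [250.   3.  81.] [[242.0, -52.0, 37.0], [259.0, 56.0, 96.0]]
top tall_tin 0.61 [ 14. 438.   4.] [[-69.0, 429.0, -2.0], [59.0, 450.0, 11.0]]
{'t': 31.0, 'eef_pos': [0.3839, -0.1809, 0.276], 'wrist_force': [-0.1397, -0.9273, 0.0985], 'moment': [-0.027, 0.0537, 0.0178], 'width': 0.0298}
tool y yaw 15.96 TCP rackframe [ 0.3192 -0.2797  0.276 ]
wrist bar 2751 yaw 14.84 x [0.3429 0.35   0.3588] y [-0.3385 -0.2168] z [0.1475 0.1522 0.1556]
scene14 bar 708 [[-143.0, -62.0, 141.0], [-135.0, -7.0, 154.0], [-122.0, 60.0, 159.0]]
scene14 handle 741 [[-14.0, -62.0, 184.0], [-4.0, -4.0, 200.0], [7.0, 61.0, 204.0]]
scene14 floor 2520 [[-88.0, -46.0, 105.0], [-45.0, 0.0, 108.0], [3.0, 48.0, 113.0]]
top14 bar 440 [[-143.0, -24.0, 146.0], [-135.0, 23.0, 153.0], [-125.0, 63.0, 158.0]]
top14 handle 663 [[-12.0, -60.0, 189.0], [-3.0, 2.0, 199.0], [7.0, 63.0, 204.0]]
top14 floor 2415 [[-88.0, -48.0, 102.0], [-44.0, 0.0, 106.0], [2.0, 48.0, 112.0]]
```

View pics/c14.png

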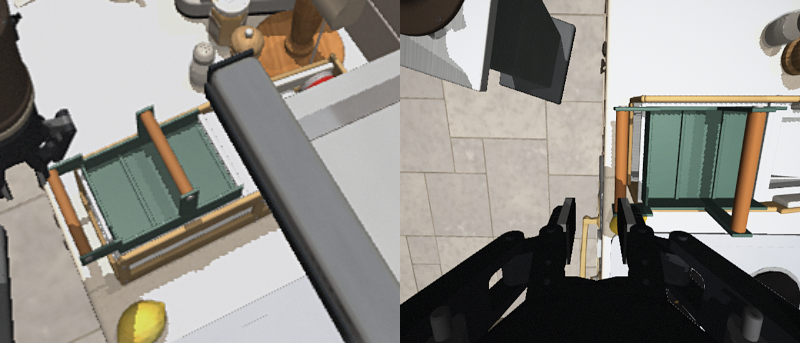

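drive_tool:
  rows:
    - [[0,0.8,-0.5],0,3]
    - [[0,2,-0.5],0,3]
    - [[0,2.5,-0.5],0,3]
    - [[0,2.5,0],0,3]
    - [[0,2.5,0],0,3]
    - [[0,2.5,0],0,3]
    - [[0,2,0],0,3]
    - [[0,1,0],0,3]
    - [[0,0,0],0,3]
    - [[0,0,0],0,3]

```text
t: 32.05
eef_pos: [0.5352, -0.1378, 0.2912]
ee_rot: [0.602, 0.798, -0.0, -0.0]
wrist_force: [-1.1, -1.3, -0.1]
width: 0.0301
gripper_force: 0.0
```

```bash
python3 -c "
from tins import *
look(['wrist'],'15',.103)
L=np.load('wrist15_L.npy')-[.486,-.28,0];z=L[...,2]
for xx in np.arange(.085,.31,.01):
    k=(abs(L[...,0]-xx)<.004)&(abs(L[...,1])<.04)
    if k.sum()>5: print(f'{xx*1000:.0f}:{np.median(z[k])*1000:.0f}/{np.percentile(z[k],97)*1000:.0f}',end=' ')
m=(L[...,0]>.235)&(L[...,0]<.303)&(abs(L[...,1])<.065)&(z>.06)&(z<.096);q=L[m];print(len(q),np.round(np.percentile(q,[2,50,98],axis=0)*1000).tolist())
for t in ['short_tin_a','tall_tin']:
    for r in trace('wrist',t)[:2]: print(t,r['confidence'],np.round(np.median(L[r['region']],0)*1000))
"
```

```text
{'t': 32.05, 'eef_pos': [0.5352, -0.1378, 0.2912], 'wrist_force': [-1.0889, -1.3168, -0.0811], 'moment': [-0.0192, 0.0129, -0.0146], 'width': 0.0301}
tool y yaw 15.93 TCP rackframe [ 0.4765 -0.28    0.2912]
wrist bar 3015 yaw 16.03 x [0.3443 0.354  0.3593] y [-0.3402 -0.2174] z [0.146  0.1523 0.1558]
85:106/108 95:100/101 105:98/100 135:19/21 145:20/21 155:22/25 165:26/29 175:30/32 185:34/36 195:38/40 205:42/44 215:45/48 225:57/73 235:73/74 245:70/80 255:85/89 265:90/92 275:91/92 285:88/90 295:83/85 305:93/99 9667 [[244.0, -60.0, 63.0], [267.0, 2.0, 87.0], [302.0, 60.0, 95.0]]
short_tin_a 0.39 [174.   7.  93.]
tall_tin 0.66 [257.   5.  86.]
tall_tin 0.61 [-24.   1. 107.]
```

View pics/wrist15.png

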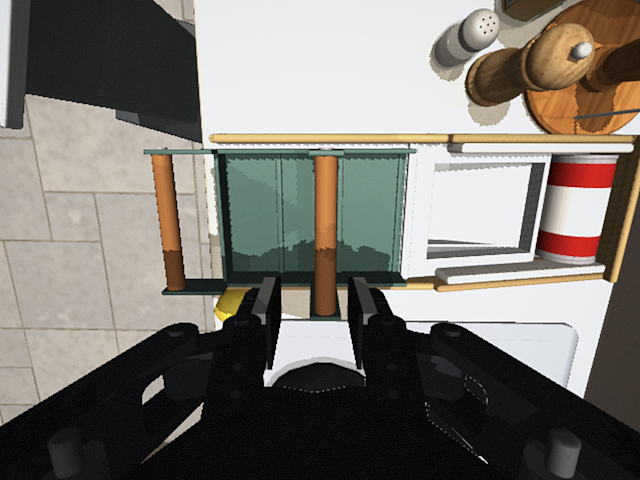

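The caddy is empty and level, the opening is clear (cols 430-530), and the tall tin lies across the pocket (col 578). I'm handing the job in.

```bash
python3 -c "
from plant import *
print(close_job())"
```

```text
the job is handed in; nothing more can be done
None
```

The job is handed in with no verdict shown: the tall tin lies across the pocket and the empty caddy stands released and level on the feed shelf; the short tins were last seen leaving the caddy, with the track opening clear, so they should be in the lane under the shelf, which the cameras could not see.

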